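# Mount the twist-lock trimming chuck on the banding wheel

## Task

Mount the trimming chuck on the banding wheel so that pots can be trimmed on it. Set the chuck gently on the wheel's three headed studs, turn it under light pressure until its keyholes find all three studs and it slides down flat on the plate, then twist it clockwise (seen from above) until the brass spring plunger pops up in its hole and locks it. Never force it on the studs or against their stops, leave the tools round about undisturbed, and let go of the chuck when it is locked.

Things in the scene. Friction and masses are not known exactly. Their poses are not given: they have to be found in the camera images.
- chuck_grip (a point): trimming chuck lying flange down on the worktop: aluminium flange 140 mm across, 8 mm thick, and an upright off-white hollow cup, 54 mm outer diameter, 8 to 58 mm above the flange's underside, with a black rubber lip 59 mm across from 53 mm up. 0.28 to 0.48 kg. This point: on its axis, 33 mm above the underside; grip the cup here from above, across any diameter. z up, axes turn with the chuck
- chuck_foot (a point): same chuck: on its axis, in the plane of the flange's underside. The flange has three keyholes 120 degrees apart, their round parts (19.2 mm across) centred 50 mm from the axis. From each, a slot 11.2 mm wide runs on the same circle counter-clockwise (seen from above), ending 22 degrees on. Three 11.2 mm holes for the plunger lie on that circle 83 degrees counter-clockwise from the keyholes
- chuck_keyhole (a point): same chuck: middle of the round part of its first keyhole, at the flange's underside, 50 mm from the axis along the chuck's x axis; the other keyholes lie 120 and 240 degrees round
- plate_centre (a point): banding wheel: cast pedestal with a round head 203 mm across; on the head a dark steel plate, 160 mm across, 8 mm thick, turning with it. This point: centre of the plate's upper face, 111 mm above the worktop; z up, axes of the pedestal. The head's angle is NOT reported. A brake holds the head still up to 3 N m. Chuck flat on plate: its foot point is here
- stud_tops (a point): same wheel: on its axis, level with the tops of three steel studs, 14.8 mm above the plate. They stand 50 mm from the axis, 120 degrees apart; one is somewhere within 29 degrees either side of this point's x axis (pedestal axes): find it by eye or feel. Necks 8 mm thick, 9.8 mm high; heads 16 mm across, 5 mm high, chamfered on top. Above the studs the chuck's underside rests on the heads
- fit (a point): same wheel, point 8 mm above the plate centre: height of the flange's upper face when it lies flat. Keyholes have 1.6 mm play round the stud heads, so all three studs enter only within about 1.5 degrees. Flat on the plate the flange has 1.8 mm to the heads' undersides and can be twisted clockwise, seen from above, 22 to 24 degrees until the necks meet the slots' ends
- plunger (a joint): brass spring plunger in the plate, 8 mm thick, round top, 50 mm from the axis, 60 degrees counter-clockwise from a stud. Value in m: 0 = up, 7 mm out of the plate; about 0.007 = pressed level by the flat-lying flange (1.6 to 3 N). When the chuck has been twisted about 22 degrees clockwise a hole of its flange comes over the plunger, which pops up (back to 0): locked
- rubber_kidney: the red rubber kidney (rounded scraper) lying flat, 100 x 52 x 8 mm; a bystander, origin at the centre of its underside
- ring_cutter_1: the larger round metal ring cutter, 67 mm across and 22 mm high; a bystander, origin at the centre of its underside
- ring_cutter_2: the smaller round metal ring cutter, 47 mm across and 18 mm high; a bystander, origin at the centre of its underside
- wood_stamp: the turned wooden stamp standing upright, 33 mm across and 62 mm high; a bystander, origin at the centre of its underside
- loop_tool: the loop tool with a pale wooden handle lying flat, 186 mm long; a bystander, origin at the centre of its underside
- wood_rib: the flat wooden rib lying on the worktop, 109 x 58 x 8 mm; a bystander, origin at the centre of its underside

How it is judged:
By the outcome, as a careful person would: the job done as asked, in the order asked, and still so for the second after the job is handed in, with the robot touching nothing.
It also fails if it takes over 72 s, if anything falls off the work surface, if the arm or the gripper's body presses on something with over 40 N, if the wrist force passes 120 N, or if a joint passes its speed limit or range.

## Robot

A 6-joint arm with a two-finger parallel gripper is mounted at the origin on a cart in front of the work surface, level with it; the furniture and walls round the work are solid. World frame = base frame: x ahead of the robot, y to its left, z up, the work surface at z = 0. Lengths are in m, angles in rad, forces in N, time in s.
With the tool pointing down it reaches from about 0.325 to 0.775 m from the base axis. Payload 5.5 kg.
Tool frame: the origin (TCP) lies at the very end of the fingers, on their centre line; the grasp point (between the pads) lies 19 mm behind it; z points along the fingers, y is the line along which they close (so a half turn about z gives the same grasp; the last joint's range is limited). The gripper opens to 85 mm and grips with 20 to 120 N. Pads are 22 mm wide; open, the fingers measure 114 mm over their backs; the gripper's body (76 mm by 85 mm) begins 54 mm behind the grasp point. The pads swing forward as they close: fully open they stand 13 mm farther back than shut.
Start: joints at [1.147, 0.091, 1.231, -0, 1.82, -0.057], TCP at [0.215, 0.56, 0.231] pointing down, gripper open.
Joint ranges: [-2.87, 2.87], [-0.86, 2.18], [0.17, 2.46], [-1.51, 4.65], [0.06, 2.69], [-2.65, 2.65]. Speed limits (rad/s): [2.57, 2.57, 3.01, 3.14, 3.14, 3.14].

## Interface

Orientations are given as a 3x3 rotation matrix whose columns are the frame's x, y, z axes.
In Python, from workcell import bot gives the robot as it stands.
- The arm moves only by the tool jog_arm, never from a script. Its argument "targets" is a list of rows, each a list of 7 numbers: the shift along the tool's x, y, z in cm, then the turn, a rotation vector about the tool's x, y, z in rad, then the finger opening in cm, from 0 to 8.54. A call has 1 to 5 rows; each row shifts and turns the commanded pose from where the row before left it, along the tool's axes as they then stand; what a row does not reach is not made up. A row lasts 1/8 s, in which the tool goes at most 62.5 mm and 10.7 degrees, less where a joint would pass 70% of its speed; a pose out of reach is approached as far as the arm can. A call is refused whole if a number of a shift passes 6.25 or a number of a turn 0.188, either way. A call with a gripper value outside its range is refused whole. The fingers move at their own pace and stop on an object; the grip force is fixed at half the most. Time passes only in rows, so rows that do not move let the fingers close. It gives the time, the measured TCP pose, the force, the opening and the grip force at its end, in the units of the state.
- bot.observe(): the state, without advancing time (a new reading comes with each control period).
- bot.grab_frame(name): name is "scene" or "top" or "wrist"; returns a dict with "pixels" (420x560x3 uint8, red, green, blue), "z_map" (420x560 float32, m along the optical axis (not along the pixel's ray), 0 where there is no reading), "K" (3x3 intrinsics, pixels), "extrinsics" (4x4, takes a point from world to camera coordinates). Camera axes: x right, y down, z forward; pixel columns grow to the right and rows downward; lengths in m; the calibration is good to about 2 mm. A picture is of the moment at which its call begins.
- bot.job_done(): hands the job in; it is judged then, once.
The state is a dict: "time_s": time; "joint_positions": joint angles; "dq": joint speeds; "joint_torque": joint torques, N m; "ee_pos": TCP position; "tool_rot": TCP orientation; "wrist_force": force on the tool from outside, world axes, zero at the start; "ft_torque": the same for the moment, N m; "gripper_width": finger opening in m; "grasp_force": force on a finger pad.
Only numpy, scipy, OpenCV 4.12 (cv2) and the standard library are available. Lean on these libraries where they do the work, as an engineer would, in place of code of your own. Each camera call takes 0.05 s, during which the arm holds its last target. There are 200 camera calls.

## Working session

There is one attempt and no reset: what is moved stays moved. The work goes in short steps, Python scripts to look and compute and a tool call to move; the robot and the scene stay as the last step left them, time stands still between calls to the robot, and variables do not carry over. Pictures are saved under pics/ and viewed, at most 10 in all, crops included, and the job is handed in when it is done.

Besides the shell and the picture viewer there is one more tool, called as a command line: name --pt "numbers of a row" for each row, then --argument value for the rest. jog_arm: Moves the arm, as the interface text tells. Its arguments: {"type":"object","properties":{"targets":{"type":"array"}},"required":["targets"]}

```bash
mkdir -p pics; cat > h.py <<'E'
import numpy as np, cv2
from workcell import bot
def world(f,u,v):
    z=float(f["z_map"][int(v),int(u)]); 
    p=np.linalg.inv(f["K"])@[u,v,1]*z
    return (np.linalg.inv(f["extrinsics"])@[*p,1])[:3]
def cloud(f):
    h,w=f["z_map"].shape; u,v=np.meshgrid(np.arange(w),np.arange(h)); z=f["z_map"]
    p=np.stack([u,v,np.ones_like(u)],-1)@np.linalg.inv(f["K"]).T*z[...,None]
    E=np.linalg.inv(f["extrinsics"]); return p@E[:3,:3].T+E[:3,3]
def save(f,n,box=None,s=1):
    im=cv2.cvtColor(f["pixels"],cv2.COLOR_RGB2BGR)
    if box: im=im[box[1]:box[3],box[0]:box[2]]
    cv2.imwrite("pics/"+n,cv2.resize(im,None,fx=s,fy=s,interpolation=cv2.INTER_CUBIC))
E
python3 - <<'E'
from h import *
f=bot.grab_frame("top"); save(f,"top.png",s=1.4)
np.savez("top.npz",**f)
g=bot.grab_frame("scene"); save(g,"scene.png"); 
print(f["K"],f["extrinsics"]); s=bot.observe(); print({k:np.round(v,3) for k,v in s.items()})
c=cloud(f); z=c[...,2]; ok=f["z_map"]>0
for lo,hi in [(.004,.012),(.05,.062),(.1,.108),(.108,.114),(.12,.13)]:
    m=ok&(z>lo)&(z<hi); print(lo,hi,m.sum(),c[m].mean(0),c[m].min(0),c[m].max(0))
E
```

```text
[[502.18336628   0.         273.94247928]
 [  0.         502.18336628 209.12187674]
 [  0.           0.           1.        ]] [[-0.0285338  -0.99924068  0.02653095  0.08844273]
 [-0.99324247  0.02535549 -0.11325415  0.52148684]
 [ 0.11249545 -0.02958324 -0.99321176  1.10681768]
 [ 0.          0.          0.          1.        ]]
{'time_s': np.float64(0.1), 'joint_positions': array([ 1.147,  0.092,  1.232, -0.   ,  1.82 , -0.057]), 'dq': array([ 0.001, -0.   , -0.003,  0.001, -0.   ,  0.001]), 'joint_torque': array([ 2.0000e-03, -4.6022e+01, -4.1922e+01, -0.0000e+00,  1.1000e-02,
       -0.0000e+00]), 'ee_pos': array([0.215, 0.56 , 0.23 ]), 'tool_rot': array([[-0.933,  0.359, -0.001],
       [ 0.359,  0.933, -0.002],
       [ 0.   , -0.002, -1.   ]]), 'wrist_force': array([ 0.401, -1.061,  0.121]), 'ft_torque': array([-0.028, -0.01 ,  0.004]), 'grasp_force': np.float64(0.0), 'gripper_width': np.float64(0.086)}
0.004 0.012 11966 [0.59371382 0.10429233 0.0072674 ] [ 0.05320904 -0.63595356  0.00400002] [0.98172654 0.70399409 0.01199971]
0.05 0.062 3230 [0.84229141 0.05551848 0.05636435] [ 0.28387691 -0.60848063  0.05001524] [0.98284703 0.67834425 0.0619997 ]
0.1 0.108 4172 [0.68108919 0.14361887 0.10350736] [ 0.32559324 -0.39507002  0.10000041] [0.98221486 0.654948   0.10799964]
0.108 0.114 4713 [0.61880937 0.13076976 0.11106197] [ 0.30256782 -0.25970676  0.10800199] [0.98101117 0.64982026 0.11399946]
0.12 0.13 1448 [0.59348516 0.37604775 0.12472488] [ 0.09329851 -0.26285363  0.12000689] [0.97867337 0.6421521  0.12995529]
```

View pics/top.png

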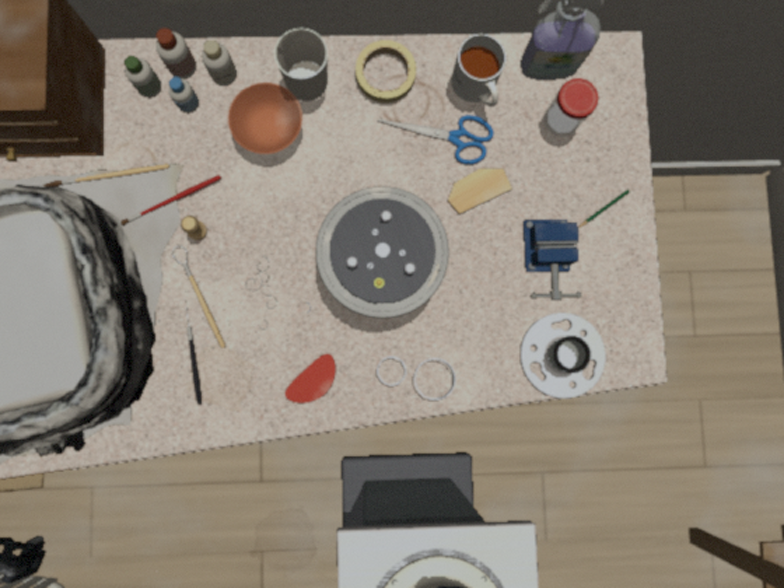

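View pics/scene.png

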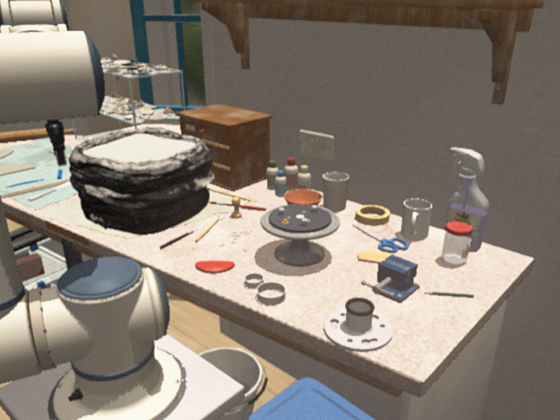

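The top view shows the wheel at about (382,250), with studs near (386,216), (352,262) and (410,269) and the brass plunger at (379,283). The chuck is at (563,355). The blue vise stands beside the chuck at (552,245), and the ring cutters are at (391,372) and (433,380).

```bash
python3 - <<'E'
from h import *
f=dict(np.load("top.npz")); c=cloud(f); z=c[...,2]
w=cv2.resize(f["pixels"][130:230,220:325],None,fx=4,fy=4,interpolation=cv2.INTER_CUBIC)
k=cv2.resize(f["pixels"][215:290,365:440],None,fx=5.333,fy=5.333,interpolation=cv2.INTER_CUBIC)
o=np.zeros((400,820,3),np.uint8); o[:,:420]=w[:400]; o[:,420:820]=k[:400,:400]
cv2.imwrite("pics/crop.png",cv2.cvtColor(o[:,:800],cv2.COLOR_RGB2BGR))
np.set_printoptions(precision=4,suppress=True)
def rep(n,b,lo,hi):
    s=np.zeros(z.shape,bool); s[b[1]:b[3],b[0]:b[2]]=1
    m=s&(z>lo)&(z<hi); p=c[m]; e=cv2.minEnclosingCircle(p[:,:2].astype(np.float32)); print(n,m.sum(),p.mean(0),e)
rep("lip",(365,215,440,290),.05,.065)
rep("flange",(365,215,440,290),.005,.013)
rep("plate",(220,130,325,230),.109,.113)
rep("studs",(220,130,325,230),.121,.13)
rep("head",(220,130,325,230),.08,.13)
for n,b in dict(kidney=(200,245,245,292),rings=(265,250,330,290),vise=(370,150,420,215),stamp=(125,150,150,175),jars=(385,50,430,100)).items():
    q=c[b[1]:b[3],b[0]:b[2]].reshape(-1,3); q=q[q[:,2]>.004]; print(n,q.min(0),q.max(0))
E
```

```text
lip 242 [ 0.4158 -0.2162  0.0591] ((0.41618630290031433, -0.21622908115386963), 0.02985692396759987)
flange 1938 [ 0.4152 -0.2132  0.0083] ((0.43221554160118103, -0.22219523787498474), 0.09551264345645905)
plate 3028 [0.5783 0.0782 0.1111] ((0.5855363607406616, 0.07412052899599075), 0.08740095049142838)
studs 136 [0.5793 0.0794 0.1258] ((0.5791143774986267, 0.07858690619468689), 0.057334233075380325)
head 6995 [0.5769 0.0787 0.1084] ((0.5792767405509949, 0.0780445858836174), 0.10179845988750458)
kidney [0.3432 0.1079 0.004 ] [0.4463 0.2449 1.156 ]
rings [ 0.3456 -0.0493  0.004 ] [0.4288 0.1079 1.156 ]
vise [ 0.396  -0.2717  0.004 ] [0.6598 0.1079 1.156 ]
stamp [0.396  0.1079 0.0041] [0.6728 0.4153 1.156 ]
jars [ 0.396  -0.3097  0.004 ] [0.9034 0.1079 1.156 ]
```

View pics/crop.png

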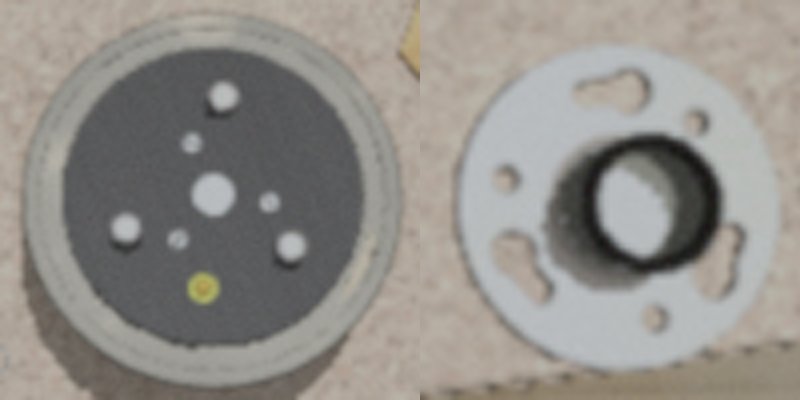

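The crop shows the studs at (223,97), (126,229) and (291,246), with the plunger at (203,288). The round parts of the chuck's keyholes are at about (628,92), (514,250) and (715,278), and its plunger holes are at (697,122), (507,179) and (655,318).

```bash
cat >> h.py <<'E'
def onplane(f,u,v,z):
    E=np.linalg.inv(f["extrinsics"]); d=E[:3,:3]@np.linalg.inv(f["K"])@[u,v,1]; o=E[:3,3]
    return (o+d*(z-o[2])/d[2])[:2]
def ang(a,b): return np.degrees(np.arctan2(*(a-b)[::-1])),np.linalg.norm(a-b)
E
python3 - <<'E'
from h import *
f=dict(np.load("top.npz"))
S=np.array([onplane(f,220+x/4,130+y/4,.1258) for x,y in [(223,97),(126,229),(291,246)]])
c=S.mean(0); print("wheel",c,[ang(s,c) for s in S],"plunger",ang(onplane(f,220+203/4,130+288/4,.118),c))
P=lambda L:np.array([onplane(f,365+(x-420)/5.333,215+y/5.333,.008) for x,y in L])
K=P([(628,92),(514,250),(715,278)]); H=P([(697,122),(507,179),(655,318)])
c=H.mean(0); print("chuck",K.mean(0),c,[ang(s,c) for s in K],[ang(s,c) for s in H])
b=P([(458,205),(779,205),(618,44),(618,371)]); print("rim",b)
C=cloud(f)
for n,bb in dict(vise=(372,152,418,215),ring=(265,250,330,290)).items():
    q=C[bb[1]:bb[3],bb[0]:bb[2]][f["z_map"][bb[1]:bb[3],bb[0]:bb[2]]>0]; q=q[(q[:,2]>.012)]; print(n,q.min(0),q.max(0))
E
```

```text
wheel [0.57866019 0.07656288] [(np.float64(-7.419604859631512), np.float64(0.049797441964738405)), (np.float64(112.69716818822302), np.float64(0.04972811753070037)), (np.float64(-127.43050623735365), np.float64(0.0496749577472405))] plunger (np.float64(172.43385510188713), np.float64(0.050451418766811584))
chuck [ 0.41559737 -0.21789233] [ 0.41573389 -0.21819386] [(np.float64(-7.48930302170057), np.float64(0.04938798881821362)), (np.float64(110.51380478379266), np.float64(0.04990597804271391)), (np.float64(-128.98461701820648), np.float64(0.05068659116976998))] [(np.float64(-45.4044144618214), np.float64(0.05013738462691861)), (np.float64(74.95707525783776), np.float64(0.04986236195203909)), (np.float64(-165.49859778222864), np.float64(0.04972700236207695))]
rim [[ 0.41813202 -0.14828553]
 [ 0.41425622 -0.28731365]
 [ 0.4856092  -0.22147882]
 [ 0.345628   -0.2133979 ]]
vise [ 0.50269857 -0.23855078  0.012055  ] [ 0.6410475  -0.15722154  0.08068025]
ring [ 0.3511143  -0.03496801  0.01251705] [0.42053726 0.08893799 0.02588585]
```

jog_arm --pt "-3.7 -4.7 0 0 0 0 8.5" --pt "-3.7 -4.7 0 0 0 0 8.5" --pt "-3.7 -4.7 0 0 0 0 8.5" --pt "-3.7 -4.7 0 0 0 0 8.5" --pt "-3.7 -4.7 0 0 0 0 8.5"

```text
time_s: 0.72
ee_pos: [0.3036, 0.2725, 0.2308]
tool_rot: [[-0.934, 0.358, -0.0], [0.358, 0.934, -0.0], [-0.0, -0.0, -1.0]]
wrist_force: [1.1, -0.3, 0.5]
gripper_width: 0.0853
grasp_force: 0.0
```

jog_arm --pt "0 0 0 0 0 0.18 8.5" --pt "0 0 0 0 0 0.18 8.5" --pt "0 0 0 0 0 0.18 8.5" --pt "0 0 0 0 0 0.18 8.5" --pt "0 0 0 0 0 0.18 8.5"

```text
time_s: 1.35
ee_pos: [0.3035, 0.2742, 0.2308]
tool_rot: [[-0.294, 0.956, -0.001], [0.956, 0.294, -0.0], [-0.0, -0.001, -1.0]]
wrist_force: [0.7, -1.0, -0.4]
gripper_width: 0.085
grasp_force: 0.0
```

jog_arm --pt "0 0 0 0 0 0.18 8.5" --pt "0 0 0 0 0 0.125 8.5" --pt "0 0 0 0 0 0 8.5"

```text
time_s: 1.72
ee_pos: [0.3035, 0.2743, 0.2309]
tool_rot: [[-0.0, 1.0, -0.001], [1.0, 0.0, -0.0], [-0.0, -0.001, -1.0]]
wrist_force: [0.5, -0.6, 0.6]
gripper_width: 0.0849
grasp_force: 0.0
```

jog_arm --pt "-5.46 1.25 0 0 0 0 8.5" --pt "-5.46 1.25 0 0 0 0 8.5" --pt "-5.46 1.25 0 0 0 0 8.5" --pt "-5.46 1.25 0 0 0 0 8.5" --pt "-5.46 1.25 0 0 0 0 8.5"

```text
time_s: 2.35
ee_pos: [0.3658, -0.0004, 0.2313]
tool_rot: [[-0.002, 1.0, 0.001], [1.0, 0.002, 0.0], [0.0, 0.001, -1.0]]
wrist_force: [1.2, 0.2, 0.6]
gripper_width: 0.0848
grasp_force: 0.0
```

jog_arm --pt "-5.46 1.25 0 0 0 0 8.5" --pt "-5.46 1.25 0 0 0 0 8.5" --pt "-5.46 1.25 0 0 0 0 8.5" --pt "-5.46 1.25 0 0 0 0 8.5" --pt "0 0 0 0 0 0 8.5"

```text
time_s: 2.98
ee_pos: [0.4153, -0.2201, 0.2296]
tool_rot: [[0.003, 1.0, -0.003], [1.0, -0.003, 0.001], [0.001, -0.003, -1.0]]
wrist_force: [-0.2, 0.4, 0.2]
gripper_width: 0.0853
grasp_force: 0.0
```

```bash
python3 - <<'E'
from h import *
f=bot.grab_frame("wrist"); save(f,"w1.png"); np.savez("w1.npz",**f)
print(bot.observe()["ee_pos"], bot.observe()["joint_positions"]); E=np.linalg.inv(f["extrinsics"]); print(E)
c=cloud(f); m=(c[...,2]>.054)&(c[...,2]<.063)&(abs(c[...,0]-.416)<.04)&(abs(c[...,1]+.217)<.04); p=c[m]; print(m.sum(),p.mean(0),cv2.minEnclosingCircle(p[:,:2].astype(np.float32)))
E
```

```text
[ 0.41525696 -0.21836869  0.23012974] [-5.56768602e-01 -2.59096751e-01  1.56364146e+00  1.60960444e-04
  1.83974316e+00 -5.55123264e-01]
[[ 0.99999067 -0.00115258 -0.00416292  0.41553485]
 [-0.00237327 -0.95184988 -0.30655534 -0.14180894]
 [-0.00360914  0.30656235 -0.95184374  0.37213306]
 [ 0.          0.          0.          1.        ]]
1381 [ 0.41728753 -0.21685028  0.05970539] ((0.41717010736465454, -0.21782656013965607), 0.02944808267056942)
```

View pics/w1.png

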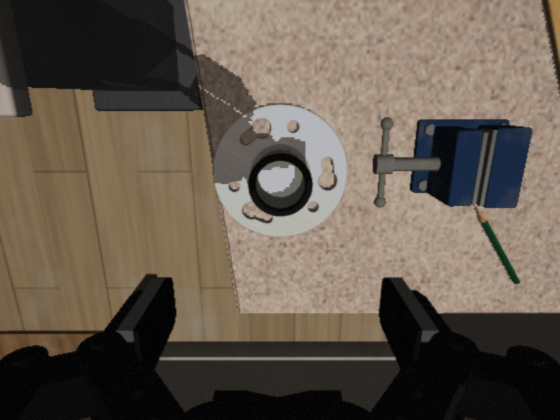

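The wrist view shows the chuck with its lip centred at (280,184) and nothing in the way. The vise handle, at (385,165), is clear of the fingers.

jog_arm --pt "0.1 0.15 5.0 0 0 0 8.5" --pt "0 0 5.0 0 0 0 8.5" --pt "0 0 5.0 0 0 0 8.5" --pt "0 0 4.0 0 0 0 8.5" --pt "0 0 0 0 0 0 8.5"

```text
time_s: 3.65
ee_pos: [0.4151, -0.2137, 0.0382]
tool_rot: [[-0.002, 1.0, -0.006], [1.0, 0.002, 0.004], [0.004, -0.006, -1.0]]
wrist_force: [-0.6, -0.3, -0.3]
gripper_width: 0.0849
grasp_force: 0.0
```

jog_arm --pt "0 0 1.2 0 0 0 8.5" --pt "0 0 1.2 0 0 0 8.5" --pt "0 0 0 0 0 0 7" --pt "0 0 0 0 0 0 6" --pt "0 0 0 0 0 0 6"

```text
time_s: 4.28
ee_pos: [0.4175, -0.2164, 0.0179]
tool_rot: [[0.001, 1.0, 0.001], [1.0, -0.001, -0.001], [-0.001, 0.001, -1.0]]
wrist_force: [-0.4, -0.4, 0.6]
gripper_width: 0.06
grasp_force: 0.0
```

jog_arm --pt "-0.1 0 0.2 0 0 0 5.7" --pt "0 0 0 0 0 0 5.5" --pt "0 0 0 0 0 0 5.3" --pt "0 0 0 0 0 0 5.0" --pt "0 0 0 0 0 0 4.5"

```text
time_s: 4.9
ee_pos: [0.4174, -0.2172, 0.0156]
tool_rot: [[0.001, 1.0, 0.001], [1.0, -0.001, -0.0], [-0.0, 0.001, -1.0]]
wrist_force: [0.1, -0.3, 2.1]
gripper_width: 0.053
grasp_force: 62.9
```

jog_arm --pt "0 0 0 0 0 0 4.5" --pt "0 0 0 0 0 0 4.5"

```text
time_s: 5.15
ee_pos: [0.4173, -0.2172, 0.0156]
tool_rot: [[0.001, 1.0, 0.001], [1.0, -0.001, -0.0], [-0.0, 0.001, -1.0]]
wrist_force: [0.7, 0.7, 3.7]
gripper_width: 0.0528
grasp_force: 63.0
```

jog_arm --pt "0 0 -1 0 0 0 4.5" --pt "0 0 -4 0 0 0 4.5" --pt "0 0 -5 0 0 0 4.5" --pt "0 0 -5 0 0 0 4.5" --pt "0 0 -3 0 0 0 4.5"

```text
time_s: 5.78
ee_pos: [0.417, -0.2171, 0.1976]
tool_rot: [[0.001, 1.0, 0.001], [1.0, -0.001, -0.001], [-0.001, 0.001, -1.0]]
wrist_force: [-0.3, 0.2, -4.7]
gripper_width: 0.0529
grasp_force: 64.8
```

jog_arm --pt "2 1 0 0 0 0 4.5" --pt "4 2 0 0 0 0 4.5" --pt "5 2.5 0 0 0 0 4.5" --pt "5 2.5 0 0 0 0 4.5" --pt "4 2 0 0 0 0 4.5"

```text
time_s: 6.4
ee_pos: [0.5172, -0.0152, 0.1942]
tool_rot: [[0.0, 1.0, -0.003], [1.0, -0.0, 0.0], [0.0, -0.003, -1.0]]
wrist_force: [0.6, -0.3, -5.0]
gripper_width: 0.0531
grasp_force: 64.6
```

jog_arm --pt "3 2 0 0 0 0 4.5" --pt "3 2 0 0 0 0 4.5" --pt "2 1.5 0 0 0 0 4.5" --pt "0 0 0 0 0 0 4.5" --pt "0 0 0 0 0 0 4.5"

```text
time_s: 7.02
ee_pos: [0.5717, 0.0622, 0.1944]
tool_rot: [[0.001, 1.0, -0.002], [1.0, -0.001, -0.001], [-0.001, -0.002, -1.0]]
wrist_force: [-1.3, 0.6, -4.6]
gripper_width: 0.0529
grasp_force: 65.0
```

```bash
python3 - <<'E'
from h import *
f=bot.grab_frame("wrist"); np.savez("w2.npz",**f); g=bot.grab_frame("top"); np.savez("t2.npz",**g)
a=cv2.resize(f["pixels"],(400,300)); a=f["pixels"][:300,80:480]; b=cv2.resize(g["pixels"][110:235,210:335],(400,400),interpolation=cv2.INTER_CUBIC)
o=np.zeros((400,800,3),np.uint8); o[:300,:400]=a; o[:,400:]=b; cv2.imwrite("pics/w2.png",o[...,::-1])
s=bot.observe(); print(s["ee_pos"],s["wrist_force"],s["ft_torque"],s["gripper_width"])
E
```

```text
[0.57186664 0.06191577 0.19503795] [-0.24572084  0.31689954 -3.87009442] [0.01562662 0.02159762 0.03253487] 0.05321690999469703
```

View pics/w2.png

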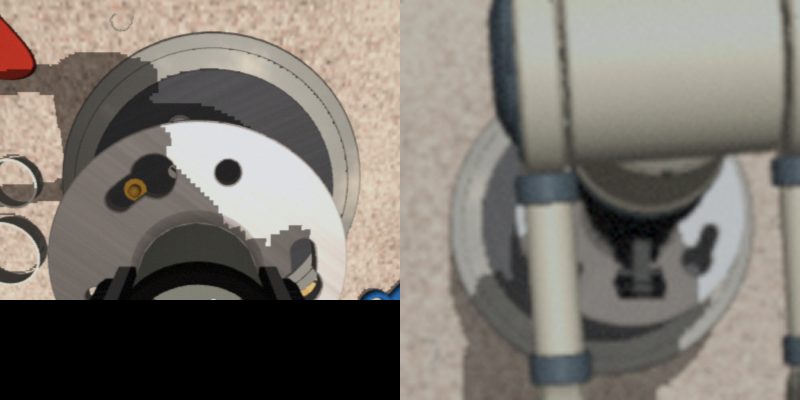

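The chuck is held level over the wheel. In the wrist view (full-frame pixels), one keyhole's round part is at about (238,174), its slot runs to (205,195), and a plunger hole is at (308,172).

```bash
cat >> h.py <<'E'
from scipy.optimize import least_squares
def rim(p,c0,r,span):
    """fit circle radius r to outermost points per angle bin; robust"""
    d=p[:,:2]-c0; a=np.degrees(np.arctan2(d[:,1],d[:,0])); R=np.hypot(*d.T); q=[]
    for b in np.arange(*span,2):
        s=(abs((a-b+180)%360-180)<1)
        if s.sum()>2: i=np.argmax(np.where(s,R,0)); q.append(p[i,:2])
    q=np.array(q); o=least_squares(lambda x:np.hypot(*(q-x[:2]).T)-r,c0,loss="soft_l1",f_scale=.0007)
    return o.x,np.std(o.fun),len(q)
E
python3 - <<'E'
from h import *
f=dict(np.load("w2.npz")); c=cloud(f); z=c[...,2]; rr=np.hypot(c[...,0]-.579,c[...,1]-.078)
ok=f["z_map"]>0
m=ok&(z>.09)&(z<.115)&(rr<.108)
print("z med",np.median(z[m]),m.sum())
for sp in [(20,160),(0,180),(30,150)]: print("head",rim(c[m],np.array([.579,.078]),.1015,sp))
pm=ok&(z>.109)&(z<.1135)&(rr<.088); print("plate",[rim(c[pm],np.array([.579,.078]),.080,s) for s in[(40,140),(60,120)]])
fm=ok&(z>.183)&(z<.192)&(np.hypot(c[...,0]-.572,c[...,1]-.062)<.075); print(np.median(z[fm]))
for sp in [(20,160),(0,180)]: print("flange",rim(c[fm],np.array([.572,.062]),.07,sp))
cc=rim(c[fm],np.array([.572,.062]),.07,(10,170))[0]
for u,v in [(308,172),(238,174)]: print(ang(onplane(f,u,v,np.median(z[fm])),cc))
E
```

```text
z med 0.10373891588108891 28829
head (array([0.58045944, 0.07646603]), np.float64(0.0001653028142168333), 70)
head (array([0.58046685, 0.07645384]), np.float64(0.00024209141816211412), 90)
head (array([0.58045213, 0.07646906]), np.float64(0.00015273682688008282), 60)
plate [(array([0.58034044, 0.07639658]), np.float64(0.00014106542716189993), 50), (array([0.58032269, 0.07640491]), np.float64(0.00013438557321023077), 30)]
0.18674355476898355
flange (array([0.57142408, 0.06161162]), np.float64(6.571463046577215e-05), 70)
flange (array([0.57142496, 0.06161096]), np.float64(9.518808786747153e-05), 90)
(np.float64(74.82631579659127), np.float64(0.050110208368183085))
(np.float64(109.52888452036314), np.float64(0.0503951669684063))
```

jog_arm --pt "0.74 0.45 0 0 0 -0.042 4.5" --pt "0.74 0.45 1.0 0 0 -0.042 4.5" --pt "0 0 2.0 0 0 0 4.5" --pt "0 0 1.0 0 0 0 4.5" --pt "0 0 0 0 0 0 4.5"

```text
time_s: 7.75
ee_pos: [0.5801, 0.0775, 0.153]
tool_rot: [[-0.083, 0.997, -0.004], [0.997, 0.083, -0.0], [-0.0, -0.004, -1.0]]
wrist_force: [0.7, -0.4, -4.3]
gripper_width: 0.0525
grasp_force: 65.0
```

```bash
python3 - <<'E'
from h import *
f=bot.grab_frame("wrist"); c=cloud(f); z=c[...,2]; ok=f["z_map"]>0; np.savez("w3.npz",**f)
s=bot.observe(); e=s["ee_pos"]; print(e,s["wrist_force"],s["ft_torque"])
zz=e[2]-.0076
fm=ok&(abs(z-zz)<.006)&(np.hypot(c[...,0]-e[0],c[...,1]-e[1])<.074); print(np.median(z[fm]))
print("flange",rim(c[fm],e[:2],.07,(10,170)))
m=ok&(z>.09)&(z<.115)&(np.hypot(c[...,0]-.58,c[...,1]-.0765)<.108)
print("head",rim(c[m],np.array([.58,.0765]),.1015,(20,160)))
E
```

```text
[0.58062375 0.0775343  0.15435098] [-0.47489443 -0.97791991 -3.95498666] [ 0.01294781 -0.00939187  0.04694054]
0.14535099263228327
flange (array([0.579835 , 0.0768853]), np.float64(0.00010680815391196747), 80)
head (array([0.58044202, 0.07654273]), np.float64(0.00013250116239016247), 70)
```

jog_arm --pt "-0.04 0.06 0.5 0 0 0 4.5" --pt "0 0 0.4 0 0 0 4.5" --pt "0 0 0.1 0 0 0 4.5" --pt "0 0 0 0 0 0 4.5" --pt "0 0 0 0 0 0 4.5"

```text
time_s: 8.43
ee_pos: [0.5818, 0.0773, 0.1455]
tool_rot: [[-0.083, 0.997, 0.0], [0.997, 0.083, 0.0], [0.0, 0.0, -1.0]]
wrist_force: [-1.1, 1.2, -3.7]
gripper_width: 0.0532
grasp_force: 65.0
```

jog_arm --pt "0 0 0.08 0 0 0 4.5" --pt "0 0 0 0 0 0 4.5"

```text
time_s: 8.68
ee_pos: [0.5817, 0.0773, 0.1444]
tool_rot: [[-0.083, 0.997, -0.0], [0.997, 0.083, -0.0], [-0.0, -0.0, -1.0]]
wrist_force: [0.2, 0.1, -4.1]
gripper_width: 0.0532
grasp_force: 65.0
```

jog_arm --pt "0 0 0.08 0 0 0 4.5" --pt "0 0 0 0 0 0 4.5"

```text
time_s: 8.93
ee_pos: [0.5817, 0.0773, 0.1436]
tool_rot: [[-0.083, 0.997, -0.0], [0.997, 0.083, -0.0], [-0.0, -0.0, -1.0]]
wrist_force: [-0.5, 0.2, -4.5]
gripper_width: 0.0529
grasp_force: 65.0
```

```bash
cat > chk.py <<'E'
from h import *
f=bot.grab_frame("wrist"); c=cloud(f); z=c[...,2]; ok=f["z_map"]>0
s=bot.observe(); e=s["ee_pos"]; print(e,s["wrist_force"],s["ft_torque"])
zz=e[2]-.0076
fm=ok&(abs(z-zz)<.004)&(np.hypot(c[...,0]-e[0],c[...,1]-e[1])<.073); print(np.median(z[fm]))
print("flange",rim(c[fm],e[:2],.07,(10,170)))
m=ok&(z>.09)&(z<.115)&(np.hypot(c[...,0]-.58,c[...,1]-.0765)<.108)
print("head",rim(c[m],np.array([.58,.0765]),.1015,(20,160)))
E
python3 chk.py
```

```text
[0.58167466 0.07733718 0.14360177] [ 0.1720619  -0.40089535 -3.8925557 ] [-0.03587719 -0.04740567  0.00092806]
0.13588178403771733
flange (array([0.58142161, 0.07672196]), np.float64(0.00011784672447771035), 80)
head (array([0.58044148, 0.0765266 ]), np.float64(0.00016034674851366336), 70)
```

jog_arm --pt "0 0 0.08 0 0 0 4.5" --pt "0 0 0 0 0 0 4.5"

```text
time_s: 9.22
ee_pos: [0.5817, 0.0773, 0.1427]
tool_rot: [[-0.083, 0.997, -0.0], [0.997, 0.083, -0.0], [-0.0, -0.0, -1.0]]
wrist_force: [0.5, 0.1, -4.0]
gripper_width: 0.053
grasp_force: 65.0
```

jog_arm --pt "0 0 0.06 0 0 0 4.5" --pt "0 0 0 0 0 0 4.5"

```text
time_s: 9.48
ee_pos: [0.5817, 0.0773, 0.1422]
tool_rot: [[-0.083, 0.997, -0.0], [0.997, 0.083, -0.0], [-0.0, -0.0, -1.0]]
wrist_force: [0.6, 0.0, -4.6]
gripper_width: 0.0528
grasp_force: 65.0
```

jog_arm --pt "-0.01 -0.1 0 0 0 0 4.5" --pt "0 0 0.05 0 0 0 4.5" --pt "0 0 0 0 0 0 4.5"

```text
time_s: 9.85
ee_pos: [0.5807, 0.0772, 0.1418]
tool_rot: [[-0.083, 0.997, 0.0], [0.997, 0.083, -0.0], [-0.0, 0.0, -1.0]]
wrist_force: [-0.1, -0.2, -3.9]
gripper_width: 0.053
grasp_force: 65.0
```

jog_arm --pt "0 0 0.05 0 0 0 4.5" --pt "0 0 0 0 0 0 4.5"

```text
time_s: 10.1
ee_pos: [0.5808, 0.0772, 0.1415]
tool_rot: [[-0.083, 0.997, 0.0], [0.997, 0.083, 0.0], [-0.0, 0.0, -1.0]]
wrist_force: [-0.2, -0.4, -2.8]
gripper_width: 0.053
grasp_force: 65.1
```

```bash
python3 chk.py
```

```text
[0.58078767 0.07714564 0.14157974] [-0.28228944  0.31906949 -2.75671758] [-0.0973266   0.11572044 -0.02143112]
0.1339014481992045
flange (array([0.58051485, 0.07652227]), np.float64(0.00011312336487885736), 80)
head (array([0.58037874, 0.07655937]), np.float64(0.00014260630576356628), 70)
```

jog_arm --pt "0 0 0.05 0 0 0 4.5" --pt "0 0 0 0 0 0 4.5"

```text
time_s: 10.4
ee_pos: [0.5809, 0.0772, 0.1413]
tool_rot: [[-0.083, 0.997, 0.001], [0.997, 0.083, 0.0], [-0.0, 0.001, -1.0]]
wrist_force: [-1.1, 0.2, -0.5]
gripper_width: 0.0532
grasp_force: 65.3
```

jog_arm --pt "0 0 0.05 0 0 0 4.5" --pt "0 0 0 0 0 0 4.5"

```text
time_s: 10.65
ee_pos: [0.581, 0.0772, 0.1411]
tool_rot: [[-0.083, 0.997, 0.001], [0.997, 0.083, 0.0], [-0.0, 0.001, -1.0]]
wrist_force: [-1.2, -0.3, 2.4]
gripper_width: 0.053
grasp_force: 65.6
```

The chuck is resting on the studs with about 6 N. Next I turn it clockwise in small steps.

jog_arm --pt "0 0 0.05 0 0 0.015 4.5" --pt "0 0 0 0 0 0.012 4.5" --pt "0 0 0 0 0 0 4.5"

```text
time_s: 11.02
ee_pos: [0.5809, 0.0774, 0.1396]
tool_rot: [[-0.056, 0.998, 0.0], [0.998, 0.056, 0.0], [0.0, 0.0, -1.0]]
wrist_force: [-0.0, -0.3, 1.5]
gripper_width: 0.053
grasp_force: 65.4
```

jog_arm --pt "0 0 0.0 0 0 0.012 4.5" --pt "0 0 0 0 0 0.012 4.5" --pt "0 0 0 0 0 0 4.5"

```text
time_s: 11.4
ee_pos: [0.5802, 0.0771, 0.1386]
tool_rot: [[-0.032, 0.999, -0.002], [0.999, 0.032, -0.0], [-0.0, -0.002, -1.0]]
wrist_force: [0.4, -0.3, -3.9]
gripper_width: 0.0528
grasp_force: 65.0
```

It has dropped below the stud tops with no load. I centre it a little more and lower it.

jog_arm --pt "0 0 0.05 0 0 0.01 4.5" --pt "0 0 0.1 0 0 0.008 4.5" --pt "0 0 0 0 0 0 4.5"

```text
time_s: 11.78
ee_pos: [0.5806, 0.0771, 0.138]
tool_rot: [[-0.014, 1.0, -0.0], [1.0, 0.014, -0.0], [-0.0, -0.0, -1.0]]
wrist_force: [0.6, -0.2, -5.0]
gripper_width: 0.0528
grasp_force: 65.0
```

jog_arm --pt "0 0 0.1 0 0 0 4.5" --pt "0 0 0.1 0 0 0 4.5" --pt "0 0 0 0 0 0 4.5"

```text
time_s: 12.15
ee_pos: [0.5807, 0.0771, 0.1361]
tool_rot: [[-0.014, 1.0, -0.0], [1.0, 0.014, -0.0], [-0.0, -0.0, -1.0]]
wrist_force: [0.8, -0.1, -5.1]
gripper_width: 0.053
grasp_force: 65.0
```

```bash
python3 chk.py
```

```text
[0.58068568 0.07716512 0.13618528] [-0.04714071 -0.1335057  -5.02716752] [ 0.03326857 -0.02539987  0.03457319]
0.12840803807320128
flange (array([0.58034633, 0.07651252]), np.float64(0.00011724479000699007), 80)
head (array([0.58038038, 0.07659039]), np.float64(0.00010841074858769308), 70)
```

jog_arm --pt "0 0 0.15 0 0 0 4.5" --pt "0 0 0.15 0 0 0 4.5" --pt "0 0 0.15 0 0 0 4.5" --pt "0 0 0 0 0 0 4.5"

```text
time_s: 12.7
ee_pos: [0.5808, 0.0772, 0.1319]
tool_rot: [[-0.014, 1.0, 0.0], [1.0, 0.014, -0.0], [-0.0, 0.0, -1.0]]
wrist_force: [-0.2, 0.2, -2.9]
gripper_width: 0.0528
grasp_force: 65.1
```

jog_arm --pt "0 0 0.15 0 0 0 4.5" --pt "0 0 0.15 0 0 0 4.5" --pt "0 0 0.1 0 0 0 4.5" --pt "0 0 0 0 0 0 4.5"

```text
time_s: 13.2
ee_pos: [0.5808, 0.0772, 0.1278]
tool_rot: [[-0.014, 1.0, 0.0], [1.0, 0.014, 0.0], [0.0, 0.0, -1.0]]
wrist_force: [-0.0, -0.6, -1.7]
gripper_width: 0.0533
grasp_force: 65.2
```

jog_arm --pt "0 0 0.08 0 0 0 4.5" --pt "0 0 0 0 0 0 4.5"

```text
time_s: 13.45
ee_pos: [0.5808, 0.0772, 0.1271]
tool_rot: [[-0.014, 1.0, 0.0], [1.0, 0.014, 0.0], [0.0, 0.0, -1.0]]
wrist_force: [0.6, -0.4, -1.0]
gripper_width: 0.0531
grasp_force: 65.2
```

jog_arm --pt "0 0 0.06 0 0 0 4.5" --pt "0 0 0 0 0 0 4.5"

```text
time_s: 13.7
ee_pos: [0.5808, 0.0772, 0.1271]
tool_rot: [[-0.014, 1.0, 0.001], [1.0, 0.014, 0.0], [0.0, 0.001, -1.0]]
wrist_force: [-2.3, -0.4, 1.5]
gripper_width: 0.053
grasp_force: 65.6
```

jog_arm --pt "0 0 0.04 0 0 0 4.5" --pt "0 0 0 0 0 0 4.5"

```text
time_s: 13.95
ee_pos: [0.5808, 0.0772, 0.127]
tool_rot: [[-0.014, 1.0, 0.001], [1.0, 0.014, 0.0], [0.0, 0.001, -1.0]]
wrist_force: [-4.7, 0.4, 4.5]
gripper_width: 0.0529
grasp_force: 65.9
```

```bash
python3 chk.py
```

```text
[0.5807758  0.07717433 0.12701846] [-3.5058206  -1.54270842  4.48643106] [-0.06117493  0.50106253  0.01521944]
0.11938744080452873
flange (array([0.58050832, 0.07654738]), np.float64(8.675286927254205e-05), 80)
head (array([0.58029916, 0.07658463]), np.float64(0.00014821981473008052), 70)
```

It is flat on the plate (flange top at 0.119 m). Now the clockwise twist.

jog_arm --pt "0 0 -0.03 0 0 0.03 4.5" --pt "0 0 0 0 0 0.03 4.5" --pt "0 0 0 0 0 0.03 4.5" --pt "0 0 0 0 0 0.03 4.5" --pt "0 0 0 0 0 0 4.5"

```text
time_s: 14.62
ee_pos: [0.5813, 0.0769, 0.127]
tool_rot: [[0.108, 0.994, 0.002], [0.994, -0.108, -0.0], [-0.0, 0.002, -1.0]]
wrist_force: [-0.5, -0.8, 6.5]
gripper_width: 0.0529
grasp_force: 65.8
```

```bash
python3 chk.py
```

```text
[0.58130014 0.07691833 0.12702586] [ 0.17888693 -0.79134711  4.66262603] [-0.14210233  0.23611275 -0.19876621]
0.11939829684998267
flange (array([0.58096221, 0.07627701]), np.float64(0.00010489286360086958), 80)
head (array([0.5804327, 0.0765775]), np.float64(0.00012120003571657848), 70)
```

jog_arm --pt "0.03 -0.05 0 0 0 0.03 4.5" --pt "0 0 0 0 0 0.03 4.5" --pt "0 0 0 0 0 0.03 4.5" --pt "0 0 0 0 0 0.03 4.5" --pt "0 0 0 0 0 0.03 4.5"

```text
time_s: 15.3
ee_pos: [0.5809, 0.0772, 0.127]
tool_rot: [[0.255, 0.967, 0.002], [0.967, -0.255, -0.0], [0.0, 0.002, -1.0]]
wrist_force: [-0.7, -1.0, 5.6]
gripper_width: 0.0529
grasp_force: 65.9
```

jog_arm --pt "0 0 0 0 0 0.03 4.5" --pt "0 0 0 0 0 0.02 4.5" --pt "0 0 0 0 0 0 4.5"

```text
time_s: 15.68
ee_pos: [0.5809, 0.0774, 0.127]
tool_rot: [[0.303, 0.953, 0.002], [0.953, -0.303, -0.0], [0.001, 0.002, -1.0]]
wrist_force: [0.5, -1.1, 4.6]
gripper_width: 0.0527
grasp_force: 65.8
```

```bash
python3 chk.py
```

```text
[0.58089448 0.07737887 0.12703277] [ 0.19659336 -0.77858221  6.50179456] [-0.08269898  0.14876808 -0.13562478]
0.11939598698782414
flange (array([0.58048305, 0.07671013]), np.float64(0.0001004711420137994), 80)
head (array([0.58041792, 0.07648663]), np.float64(0.00014163846290608619), 70)
```

jog_arm --pt "0 0 0 0 0 0.015 4.5" --pt "0 0 0 0 0 0.015 4.5" --pt "0 0 0 0 0 0.01 4.5" --pt "0 0 0 0 0 0 4.5"

```text
time_s: 16.23
ee_pos: [0.581, 0.0778, 0.127]
tool_rot: [[0.34, 0.94, 0.002], [0.94, -0.34, 0.001], [0.001, 0.002, -1.0]]
wrist_force: [0.1, -0.2, 4.7]
gripper_width: 0.0528
grasp_force: 65.8
```

jog_arm --pt "0 0 0 0 0 0.01 4.5" --pt "0 0 0 0 0 0.008 4.5" --pt "0 0 0 0 0 0 4.5"

```text
time_s: 16.6
ee_pos: [0.5809, 0.0778, 0.127]
tool_rot: [[0.357, 0.934, 0.002], [0.934, -0.357, 0.001], [0.001, 0.002, -1.0]]
wrist_force: [-0.2, 0.8, 5.6]
gripper_width: 0.053
grasp_force: 65.8
```

```bash
python3 chk.py; python3 - <<'E'
from h import *
f=bot.grab_frame("wrist"); g=bot.grab_frame("scene"); np.savez("w4.npz",**f)
b=cv2.resize(g["pixels"][180:255,255:345],(240,200),interpolation=cv2.INTER_CUBIC)
o=np.zeros((420,800,3),np.uint8); o[:,:560]=f["pixels"]; o[:200,560:]=b; cv2.imwrite("pics/w4.png",o[...,::-1])
E
```

```text
[0.58094451 0.07774044 0.12702941] [-0.25430294  0.38925066  6.06828922] [0.06523794 0.11156578 0.19826334]
0.11939147539033083
flange (array([0.58052852, 0.07703894]), np.float64(9.955691983115667e-05), 80)
head (array([0.5803997 , 0.07648127]), np.float64(0.00018948022747471263), 70)
```

View pics/w4.png

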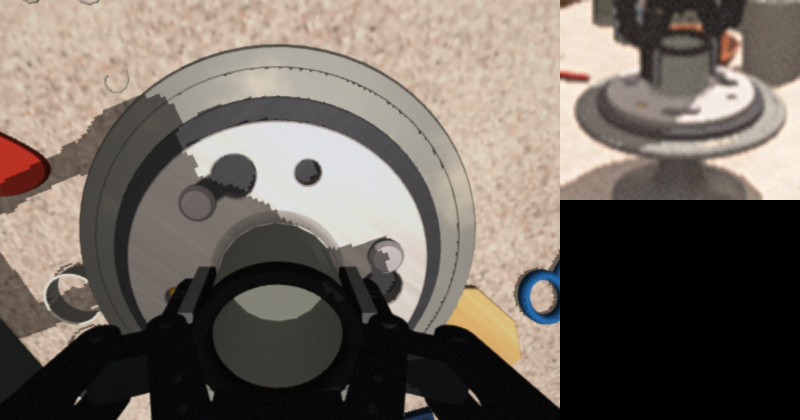

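The wrist view shows stud heads at the far ends of the slots, at (197,203) and (386,255), and brass showing at (170,293). I take a closer crop to see whether the plunger is up.

```bash
python3 - <<'E'
from h import *
f=dict(np.load("w4.npz")); a=cv2.resize(f["pixels"][145:315,150:270],None,fx=3.5,fy=3.5,interpolation=cv2.INTER_CUBIC)
cv2.imwrite("pics/w4c.png",a[...,::-1])
c=cloud(f); 
for v in range(284,304,3): print(v,[f"{c[v,u,2]*1000:.0f}" for u in range(160,186,2)])
ctr=np.array([.5805,.0770])
print("stud",ang(onplane(f,197,203,.1258),ctr),"keyh",ang(onplane(f,235,175,.119),ctr),"hole",ang(onplane(f,308,172,.119),ctr))
E
```

```text
284 ['119', '119', '119', '121', '119', '119', '120', '120', '119', '143', '142', '143', '142']
287 ['120', '119', '120', '120', '120', '120', '119', '117', '116', '145', '144', '144', '145']
290 ['119', '120', '118', '119', '114', '117', '118', '117', '147', '147', '147', '148', '147']
293 ['120', '119', '119', '119', '114', '117', '118', '150', '148', '149', '149', '148', '150']
296 ['119', '120', '119', '118', '116', '113', '152', '152', '151', '152', '153', '151', '151']
299 ['120', '119', '119', '119', '117', '153', '152', '153', '154', '154', '154', '152', '159']
302 ['120', '120', '119', '120', '119', '156', '157', '155', '156', '156', '156', '161', '162']
stud (np.float64(111.91624443718244), np.float64(0.049789551155985795)) keyh (np.float64(90.27629314578745), np.float64(0.05046543328788279)) hole (np.float64(53.92161701894141), np.float64(0.05011113663379073))
```

View pics/w4c.png

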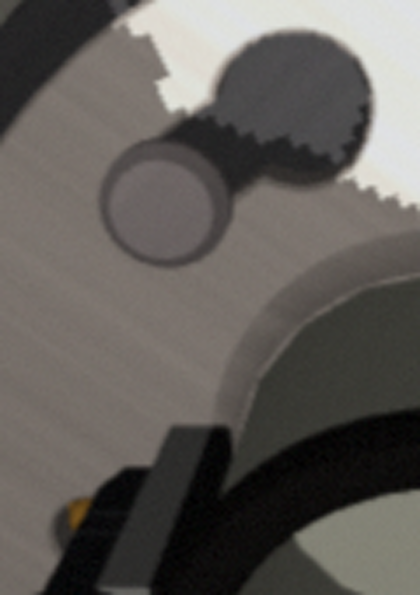

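Brass shows in the hole at z ≈ 118 mm, which is 7 mm above the plate, so the plunger is up. One small nudge to centre it, checking the torque, and then I release.

jog_arm --pt "0 0 0 0 0 0.01 4.5" --pt "0 0 0 0 0 0 4.5"

```text
time_s: 17.0
ee_pos: [0.5809, 0.0778, 0.1271]
tool_rot: [[0.366, 0.93, 0.002], [0.93, -0.366, 0.001], [0.001, 0.002, -1.0]]
wrist_force: [0.7, 0.5, 4.7]
gripper_width: 0.0527
grasp_force: 65.8
```

```bash
python3 chk.py;  python3 - <<'E'
from h import *
f=bot.grab_frame("wrist"); c=cloud(f)
for v in range(284,302,3): print(v,[f"{c[v,u,2]*1000:.0f}" for u in range(160,182,2)])
E
```

```text
[0.58091232 0.07774731 0.12702521] [-0.27401649 -0.10588683  5.00244992] [0.03189855 0.0850115  0.17158307]
0.1194066258070907
flange (array([0.58050454, 0.07703135]), np.float64(0.00011019299939588971), 80)
head (array([0.58049206, 0.07646019]), np.float64(0.00023555850924121403), 70)
284 ['120', '119', '120', '118', '119', '119', '120', '120', '119', '142', '142']
287 ['119', '120', '118', '120', '120', '120', '119', '116', '116', '145', '144']
290 ['119', '120', '120', '119', '114', '111', '117', '118', '148', '147', '148']
293 ['118', '119', '119', '118', '115', '112', '118', '149', '148', '150', '150']
296 ['120', '120', '120', '118', '117', '114', '151', '151', '152', '151', '152']
299 ['119', '119', '120', '120', '117', '154', '154', '153', '153', '154', '153']
```

jog_arm --pt "0 0 -0.1 0 0 0 4.5" --pt "0 0 0 0 0 0 5.6" --pt "0 0 0 0 0 0 7" --pt "0 0 0 0 0 0 8.5" --pt "0 0 0 0 0 0 8.5"

```text
time_s: 17.73
ee_pos: [0.5802, 0.0775, 0.1271]
tool_rot: [[0.365, 0.931, -0.0], [0.931, -0.365, -0.0], [-0.0, -0.0, -1.0]]
wrist_force: [0.1, -0.2, -0.4]
gripper_width: 0.085
grasp_force: 0.0
```

jog_arm --pt "0 0 0 0 0 0 8.5" --pt "0 0 -1 0 0 0 8.5" --pt "0 0 -3 0 0 0 8.5" --pt "0 0 -4 0 0 0 8.5" --pt "0 0 -3 0 0 0 8.5"

```text
time_s: 18.35
ee_pos: [0.5805, 0.0775, 0.2402]
tool_rot: [[0.365, 0.931, 0.003], [0.931, -0.365, 0.0], [0.001, 0.002, -1.0]]
wrist_force: [1.0, -0.2, -0.4]
gripper_width: 0.085
grasp_force: 0.0
```

jog_arm --pt "0 -2 -2 0 0 0 8.5" --pt "0 -4 0 0 0 0 8.5" --pt "0 -4 0 0 0 0 8.5" --pt "0 -2 0 0 0 0 8.5" --pt "0 0 0 0 0 0 8.5"

```text
time_s: 18.98
ee_pos: [0.468, 0.1218, 0.2589]
tool_rot: [[0.364, 0.931, 0.003], [0.931, -0.364, 0.001], [0.001, 0.002, -1.0]]
wrist_force: [-0.4, 0.2, 1.0]
gripper_width: 0.085
grasp_force: 0.0
```

```bash
python3 - <<'E'
from h import *
f=bot.grab_frame("wrist"); g=bot.grab_frame("top"); np.savez("t5.npz",**g); np.savez("w5.npz",**f)
b=cv2.resize(g["pixels"],(373,280))
o=np.zeros((420,800,3),np.uint8); o[:,:560]=f["pixels"]; o[:280,560:]=b[:,60:300]; cv2.imwrite("pics/w5.png",o[...,::-1])
s=bot.observe(); print(s["ee_pos"],s["wrist_force"])
E
```

```text
[0.46900321 0.12122026 0.25795464] [ 0.71090083 -0.88751454  0.19875351]
```

View pics/w5.png

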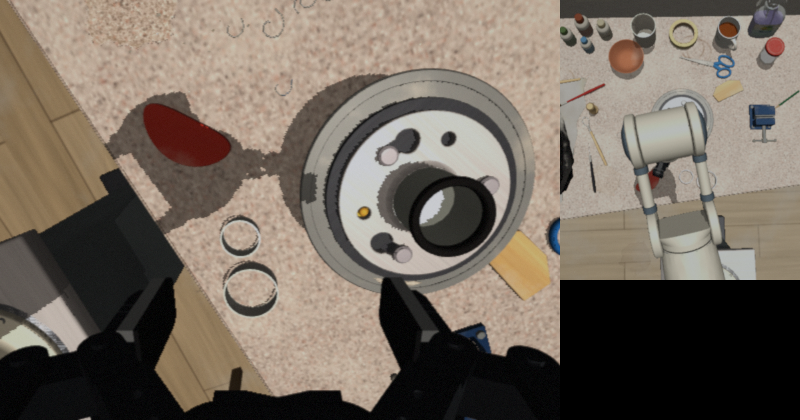

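The wrist view shows the chuck flat, with the studs at the slot ends at (390,156), (403,254) and (488,184), and the brass plunger in its hole at (363,212). The tools around it are undisturbed. I check the plunger height, then hand in.

```bash
python3 - <<'E'
from h import *
f=dict(np.load("w5.npz")); c=cloud(f); print(np.round(c[206:219:2,356:372:2,2]*1000).astype(int)); print(np.median(c[185:205,350:370,2]))
if (c[209:216,361:367,2]>.1155).sum()>4: print(bot.job_done())
E
```

```text
[[119 118 120 120 119 118 119 119]
 [120 121 115 118 118 118 112 120]
 [118 112 116 117 119 119 117 118]
 [119 112 118 118 119 119 116 115]
 [119 111 117 119 117 118 113 119]
 [120 118 112 112 113 114 117 119]
 [118 121 117 117 116 117 119 119]]
0.119309164102022
the job is handed in; nothing more can be done
None
```

The trimming chuck is mounted flat on all three studs and locked: the plunger is up 7 mm in its hole, the gripper has let go, and the tools round about look undisturbed. I handed the job in at about 19 s and got no verdict back.

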